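# Take the dust cassette out of the goldsmith's extractor and stand it on the scale

## Task

Lift the release pin up and off its hook on the tool stand, and with it hold down the recessed catch in the dust extractor's drawer front while you push the drawer fully out with the pin. Hang the pin back on its hook, then lift the collecting cassette out of the open drawer by its grip plate, keeping it upright, and set it down in the middle of the scale's pan without dropping it. Leave the drawer out and the other things on the bench where they are.

Things in the scene. Friction and masses are not known exactly. Their poses are not given: they have to be found in the camera images.
- pin: Release pin: steel key hanging on either hook of the stand. Flat bow 36 mm wide (y), 10 mm thick (x), 55 to 113 mm above the tip, pierced along x by an eye 20 mm wide, 24 mm high (82 to 106 mm up); solid from 55 to 82 mm: grip it there, across the 36 mm. Below it a round pin, diameter 8, length 55 mm. Origin at the tip, z up to the bow; hanging, its axes are parallel to the stand's. 0.12 kg.
- pin_tip (a point): The tip of the release pin (same point as the body's origin).
- pin_eye (a point): Point in the eye of the release pin, 103 mm above the tip, on its centre line: where the axis of the hook's rod lies while the pin hangs (3 mm below the upper edge of the eye).
- stand: Fixed steel tool stand: foot 100 x 130 mm, 12 mm high, a post and a 150 mm crossbar along its y, 170 mm up. Origin on the bench under the post. Two hooks run from the crossbar to the stand's -x, at y = 55 and -55 mm. The two tools hang about 42 mm in front of the crossbar and come off by lifting them 11 to 15 mm and drawing them out along -x.
- hook_left (a point): Middle of the level rod of the hook at the stand's +y side, on its axis, 35 mm in front (-x) of the crossbar; axes as the stand. The rod is 6 mm thick, its axis 170 mm above the bench from x = 0 to -58 mm (from the crossbar); then it turns up at 45 degrees and ends at x = -69 mm, its highest point 181 mm above the bench (8 mm over the rod's top).
- hook_right (a point): The same on the hook at the stand's -y side.
- extractor: Fixed grey sheet-metal bench dust extractor, 240 mm wide, 320 mm deep: a front box 135 mm high and behind it a blower housing 184 mm high with a round port on top. Origin on the bench, centre of the front face; its -x points out of the front, the way the drawer opens.
- drawer (a joint): How far the collecting drawer is out, m: 0 shut and latched, 0.13 at its stop. It slides along the extractor's -x with 1.5 N friction and stays where left. Its dark front, 130 mm wide and 34 mm thick, stands proud of the extractor's face, 14 to 100 mm above the bench. The tray behind it is open on top, with its floor 21 mm above the bench.
- recess (a point): Centre of the mouth of the round recess in the top of the drawer front, 18 mm in diameter, 100 mm above the bench, 17 mm in front of the extractor's face when shut; moves with the drawer, axes as the extractor. The catch button (15 mm in diameter) lies in it with its top 10 mm below the mouth.
- catch (a joint): How far the catch button is pressed down, m: 0 to 0.007, against a spring of 2.6 N rising to 5.6 N; it springs back. It latches the drawer in the shut position only, with 1.5 mm play, until it is about 4 mm down. While it is held down by the pin, the drawer is pushed out by moving the pin along the extractor's -x: it bears on the side of the recess.
- cassette: Collecting cassette in the drawer: closed aluminium box 60 (x) x 80 (y) x 34 mm high; on its perforated lid stands a grip plate 32 mm long (x), 12 mm thick (y), its top 58 mm above the underside. Origin: centre of the underside, z up, axes as the extractor. Its centre is 51 mm behind the extractor's face when shut, 79 mm before it when out; 3 mm play in the tray. 0.18 to 0.35 kg.
- scale: Fixed white bench scale, 185 x 150 mm, with a square steel pan 130 x 130 mm. Origin on the bench under the centre of the pan; the display is at its -x side.
- pan (a point): Centre of the pan's upper face, 58 mm above the bench; axes as the scale.
- spanner: Bystander: flat forked steel spanner, 34 mm wide and 6 mm thick, 113 mm long, with an eye like the pin's, hanging on the other hook. Origin at its lower end. Leave it hanging.
- bench_block: Bystander: square steel bench block on a rubber foot, 100 x 100 x 30 mm. Origin under its centre.
- hammer: Bystander: hammer lying on the bench, 240 mm long along its x. Origin under its centre.
- pliers: Bystander: pliers lying on the bench, 140 mm long along their x. Origin near the middle, on the bench.
- ring_dish: Bystander: white dish of rings, 90 mm wide, 22 mm high. Origin under its centre.
- file_pot: Bystander: white pot 72 mm wide, 85 mm high, with files and handles up to 170 mm high. Origin under its centre.
- third_hand: Bystander: third-hand tweezers on a round foot 84 mm wide, up to 100 mm high, the tweezers reaching 115 mm along its x. Origin under the foot's centre.
Not all that is in view belongs to the job. Several things look just like the scale: the one meant starts farthest to the robot's right. What is shaped like the pin but yellow is not meant.

How it is judged (in metres and radians):
On the way, in this order (a step that is already met when the one before it is completed fails the run):
1. the release pin is held clear of both hooks (distance between pin_eye and hook_left above 0.06 m and distance between pin_eye and hook_right above 0.06 m and contact force between the fingers and pin above 0.3 N), for 0.2 s.
2. the held pin has the catch down in its recess and the drawer has come free (10 mm or more out) (horizontal distance between pin_tip and recess below 0.01 m and z of pin_tip in the frame of recess below -0.008 m and value of joint catch above 0.004 m and contact force between the fingers and pin above 0.3 N and value of joint drawer above 0.01 m), for 0.04 s.
3. the drawer is fully out (115 mm or more), the held pin still keeping the catch down (horizontal distance between pin_tip and recess below 0.01 m and z of pin_tip in the frame of recess below -0.008 m and value of joint catch above 0.004 m and contact force between the fingers and pin above 0.3 N and value of joint drawer above 0.115 m), for 0.06 s.
4. the pin hangs on a hook again, let go (((y of pin_eye in the frame of hook_left between -0.01 and 0.01 m and x of pin_eye in the frame of hook_left between -0.032 and 0.032 m and z of pin_eye in the frame of hook_left between -0.009 and 0.009 m) or (y of pin_eye in the frame of hook_right between -0.01 and 0.01 m and x of pin_eye in the frame of hook_right between -0.032 and 0.032 m and z of pin_eye in the frame of hook_right between -0.009 and 0.009 m)) and contact force between the fingers and pin below 0.05 N), for 0.2 s.
5. the cassette is lifted clear of the drawer (height (world z) of cassette above 0.075 m and contact force between the fingers and cassette above 0.3 N), for 0.1 s.
At the end, for the whole second after the job is handed in: The cassette stands at rest and upright on the scale's pan, its centre within 25 mm of the pan's centre; the release pin hangs at rest with its eye on the level rod of a hook of the stand; the drawer is still 110 mm or more out (horizontal distance between cassette and pan below 0.025 m and z of cassette in the frame of pan between -0.004 and 0.004 m and angle between cassette's own z axis and vertical below 0.08 rad and linear speed of cassette below 0.02 m/s and ((y of pin_eye in the frame of hook_left between -0.01 and 0.01 m and x of pin_eye in the frame of hook_left between -0.032 and 0.032 m and z of pin_eye in the frame of hook_left between -0.009 and 0.009 m) or (y of pin_eye in the frame of hook_right between -0.01 and 0.01 m and x of pin_eye in the frame of hook_right between -0.032 and 0.032 m and z of pin_eye in the frame of hook_right between -0.009 and 0.009 m)) and angle between pin's own z axis and vertical below 0.25 rad and linear speed of pin below 0.06 m/s and value of joint drawer above 0.11 m); the robot touches nothing.
It fails at once if the cassette is tipped more than about 30 degrees (angle between cassette's own z axis and vertical above 0.52 rad).
It fails at once if the cassette is dropped or thrown (moves faster than 0.5 m/s with nothing holding it) (linear speed of cassette above 0.5 m/s and contact force between the fingers and cassette below 0.01 N).
It fails at once if another thing on the bench is moved by more than 40 mm, or the spanner comes off its hook (distance of any of spanner, bench_block, hammer, pliers, ring_dish, file_pot, third_hand from where it was at the start of the episode above 0.04 m).
It also fails if it takes over 72 s, if anything falls off the work surface, if the arm or the gripper's body presses on something with over 40 N, if the wrist force passes 120 N, or if a joint passes its speed limit or range.

## Robot

A 6-joint arm with a two-finger parallel gripper is mounted at the origin on the work surface. World frame = base frame: x ahead of the robot, y to its left, z up, the work surface at z = 0. Lengths are in mm, angles in rad, forces in N, time in s.
With the tool pointing down it reaches from about 400 to 925 mm from the base axis. Payload 12.5 kg.
Tool frame: the origin (TCP) lies midway between the tips of the shut fingers; the grasp point (between the pads) lies 19 mm behind it; z points along the fingers, y is the line along which they close (so a half turn about z gives the same grasp; the last joint's range is limited). The gripper opens to 95 mm and grips with 3 to 60 N. Pads are 20 mm wide; open, the fingers measure 119 mm over their backs; the gripper's body (75 mm by 180 mm) begins 59 mm behind the grasp point.
Start: joints at [1.02, 0.491, 1.559, -0, 1.092, -0.106], TCP at [268.91, 564.211, 214.661] pointing down, gripper open.
Joint ranges: [-3.1, 3.1], [-0.84, 2.19], [0.05, 2.79], [-1.13, 4.28], [0.06, 2.93], [-2.69, 2.69]. Speed limits (rad/s): [2.22, 2.22, 2.79, 3.14, 3.14, 3.14].

## Interface

Orientations are given as [roll, pitch, yaw] about the fixed x, y, z axes, in that order (R = Rz(yaw) Ry(pitch) Rx(roll)).
In Python, from cell import * gives the robot as it stands. The module is installed in compiled form; this text tells all that it offers.
- The arm moves only by the tool arm_command, never from a script. Its arguments are lists of equal length, an entry for each row: "delta_pos": the shift along the world's x, y, z in units of 250 mm (1.0 is 250 mm), a list of three; "delta_rot": the turn, a rotation vector about the world's x, y, z in units of 90 degrees (1.0 is 90 degrees), a list of three; "claw": the closure, from 0 (fully open) to 1 (shut). In form: {"delta_pos": [[tx, ty, tz], ...], "delta_rot": [[wx, wy, wz], ...], "claw": [claw, ...]}. A call has exactly 5 rows; each row is the pose to reach, as a shift and turn from the pose commanded when the call began; what a row does not reach only later rows make up. A row lasts 1/12 s, in which the tool goes at most 41.7 mm and 7.16 degrees, less where a joint would pass 70% of its speed; a pose out of reach is approached as far as the arm can. A call with a number of a shift or a turn outside -1 to 1 is refused whole. A call with a gripper value outside its range is refused whole. The fingers move at their own pace and stop on an object; the grip force is fixed at half the most. Time passes only in rows, so rows that repeat a pose let the fingers close, or fill a call up. It gives the time, the measured TCP pose, the force, the opening and the grip force at its end, in the units of the state.
- state(): the state, without advancing time (a new reading comes with each control period).
- read_camera(name): name is "side" or "top" or "wrist"; returns the picture (384x512x3 uint8, red, green, blue); there is no depth.
- calibration(name): a dict with "camera_matrix" (3x3 intrinsics, pixels), "k1" (the pictures are not rectified: a ray, as slopes to the right and down, at radius r is drawn at 1 + k1 r^2 times it, then the intrinsics apply), "T" (4x4, takes a point from camera to world coordinates). Camera axes: x right, y down, z forward; pixel columns grow to the right and rows downward; lengths in mm; the calibration is good to about 2 mm. A picture is of the moment at which its call begins: read the wrist's pose just before it. calibration takes no time and is no camera call; for the wrist camera it gives the pose at the moment of the call.
- job_done(): hands the job in; it is judged then, once.
The state is a dict: "t": time; "joints": joint angles; "qvel": joint speeds; "tau": joint torques, N m; "eef_pos": TCP position; "tcp_rot": TCP orientation; "ft_force": force on the tool from outside, world axes, zero at the start; "moment": the same for the moment, N m; "opening": opening from 0.0 (shut) to 1.0 (fully open); "grip_force": force on a finger pad.
Only numpy, scipy, OpenCV 4.12 (cv2) and the standard library are available. Lean on these libraries where they do the work, as an engineer would, in place of code of your own. Each camera call takes 0.05 s, during which the arm holds its last target. There are 200 camera calls.

## Working session

There is one attempt and no reset: what is moved stays moved. The work goes in short steps, Python scripts to look and compute and a tool call to move; the robot and the scene stay as the last step left them, time stands still between calls to the robot, and variables do not carry over. Pictures are saved under pics/ and viewed, at most 10 in all, crops included, and the job is handed in when it is done.

Besides the shell and the picture viewer there is one more tool, called after "Emit:" as name(argument=value, ...), one argument or row to a line, values as JSON. arm_command: Moves the arm, as the interface text tells. Shifts and turns lie within -1 to 1; 1 stands for 250 mm of shift or 90 degrees of turn. Its arguments: {"type":"object","properties":{"delta_pos":{"type":"array"},"delta_rot":{"type":"array"},"claw":{"type":"array"}},"required":["delta_pos","delta_rot","claw"]}

```bash
mkdir -p pics
cat > h.py <<'E'
from cell import *
import numpy as np, cv2
def ray(c,u,v):
    K=np.array(c["camera_matrix"]);k=c["k1"];T=np.array(c["T"])
    d=np.array([(u-K[0,2])/K[0,0],(v-K[1,2])/K[1,1]]);s=d.copy()
    for _ in range(30): s=d/(1+k*(s@s))
    return T[:3,3],T[:3,:3]@np.array([s[0],s[1],1])
def at(c,u,v,z):
    o,d=ray(c,u,v);return (o+d*(z-o[2])/d[2])[:2].round(1)
def proj(c,p):
    K=np.array(c["camera_matrix"]);T=np.array(c["T"]);q=T[:3,:3].T@(np.array(p,float)-T[:3,3])
    s=q[:2]/q[2];s=s*(1+c["k1"]*(s@s));return (s*[K[0,0],K[1,1]]+[K[0,2],K[1,2]]).round(1)
E
python3 - <<'E'
from h import *
for n in("top","side"):
    im=read_camera(n)[:,:,::-1];cv2.imwrite(f"pics/{n}0.png",im)
    cv2.imwrite(f"pics/{n}0b.png",cv2.resize(im,(800,600),interpolation=cv2.INTER_CUBIC))
    c=calibration(n);print(n,np.array(c["T"]).round(2),c["k1"],c["camera_matrix"])
print(state())
E
```

```text
top [[ 1.00000e-02 -1.00000e+00  9.00000e-02  3.44850e+02]
 [-1.00000e+00 -1.00000e-02  1.00000e-02 -6.31800e+01]
 [-1.00000e-02 -9.00000e-02 -1.00000e+00  1.69919e+03]
 [ 0.00000e+00  0.00000e+00  0.00000e+00  1.00000e+00]] 0.026293730205526177 [[479.40091701   0.         256.19766145]
 [  0.         479.40091701 199.59889913]
 [  0.           0.           1.        ]]
side [[ 8.3000e-01 -3.4000e-01  4.4000e-01 -2.9810e+01]
 [-5.6000e-01 -4.7000e-01  6.8000e-01 -8.9164e+02]
 [-2.0000e-02 -8.1000e-01 -5.8000e-01  8.5124e+02]
 [ 0.0000e+00  0.0000e+00  0.0000e+00  1.0000e+00]] 0.05906787763526362 [[441.39434945   0.         243.51691935]
 [  0.         441.39434945 191.85086173]
 [  0.           0.           1.        ]]
{'t': 0.1, 'joints': array([ 1.02043107e+00,  4.91477647e-01,  1.55939872e+00, -3.52085800e-05,
        1.09171644e+00, -1.05581404e-01]), 'qvel': array([-0.00052332, -0.00080264, -0.00242716,  0.00157461, -0.00263096,
        0.00177548]), 'tau': array([ 1.59426811e-03, -6.13624477e+01, -2.58603108e+01,  6.93145394e-02,
        4.71040502e-02, -2.39165990e-05]), 'eef_pos': array([268.77230098, 564.00756102, 214.1301148 ]), 'tcp_rot': array([-3.14059479e+00, -7.43460852e-05,  2.69682501e+00]), 'ft_force': array([-0.17474387, -0.70908421, -0.10982152]), 'moment': array([-0.02899487, -0.04774891, -0.03857949]), 'grip_force': 0.0, 'opening': 0.9990861389663974}
```

View pics/top0b.png

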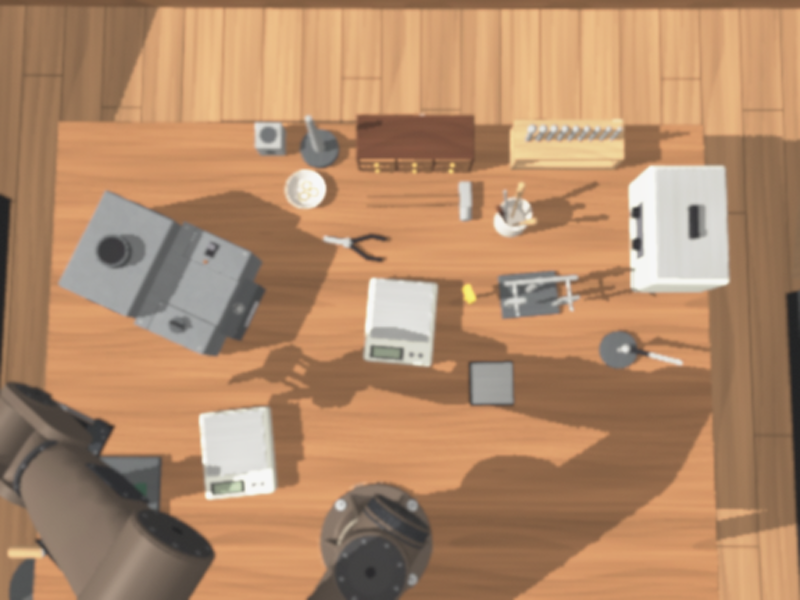

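View pics/side0b.png

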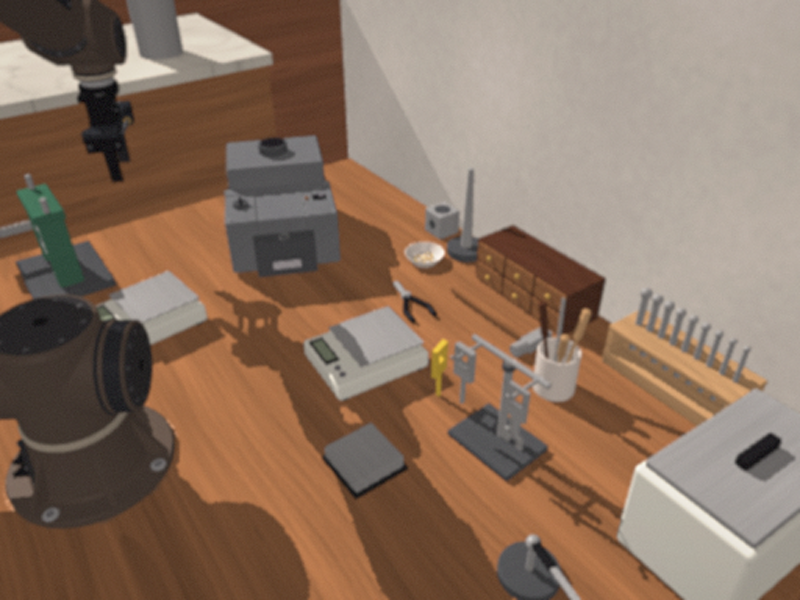

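Top view: two scales, at (400,320) and (237,452). The one farthest to the robot's right is (400,320). The white box at (680,230) is not a scale. The stand is at (535,293) and a yellow decoy pin is at (469,293). The extractor is at (165,270), with its dark drawer at (248,307). In the side view the two grey tools hang at (465,370) and (517,400); I'll enlarge these to tell pin from spanner.

Run:
```python
import cv2,numpy as np
t=cv2.imread("pics/top0.png");s=cv2.imread("pics/side0.png")
a=cv2.resize(s[205:310,270:360],None,fx=5.7,fy=5.7,interpolation=cv2.INTER_CUBIC)[:600,:]
b=cv2.resize(t[170:212,295:377],None,fx=3.4,fy=3.4,interpolation=cv2.INTER_CUBIC)
c=cv2.resize(t[172:240,225:285],None,fx=4.6,fy=4.6,interpolation=cv2.INTER_CUBIC)
o=np.zeros((600,800,3),np.uint8);o[:a.shape[0],:a.shape[1]]=a
o[:b.shape[0],515:515+b.shape[1]]=b[:,:285];o[200:200+c.shape[0],515:515+c.shape[1]]=c
cv2.imwrite("pics/crop1.png",o)
c=cv2.resize(t[118:232,35:175],None,fx=5.2,fy=5.2,interpolation=cv2.INTER_CUBIC);cv2.imwrite("pics/crop2.png",c)
```

```text
(no output)
```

View pics/crop1.png

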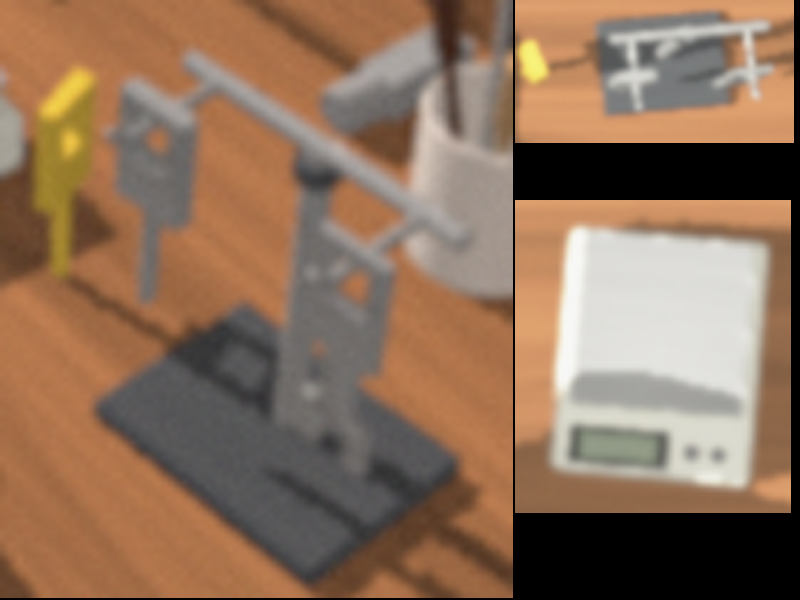

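View pics/crop2.png

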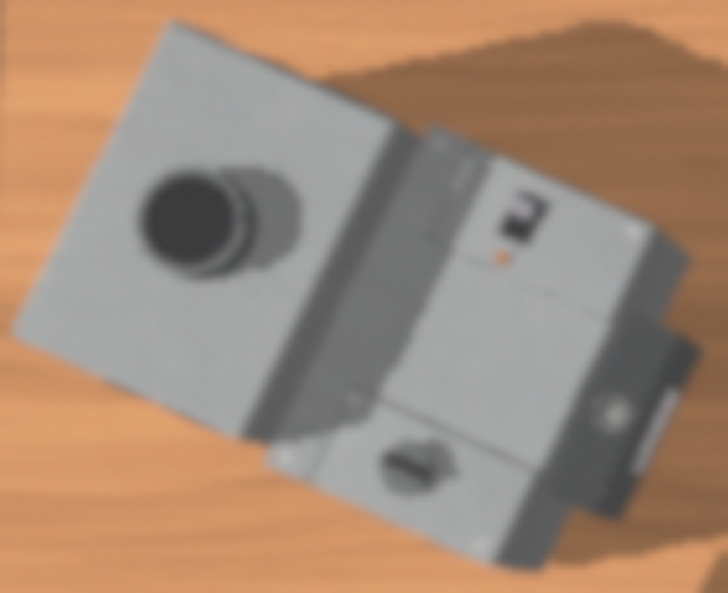

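The left grey tool, with the narrow round stem (side crop (150,200)), is the release pin on hook_left. The right one, wide and forked at the bottom (355,400), is the spanner. The yellow look-alike is at (65,170). The scale at top (400,320) is the one meant. The recess shows at (615,414) in the extractor crop.

Run:
```python
from h import *
t=calibration("top");s=calibration("side")
f=lambda x,y,ox,oy,k,u,v:((x-ox)/k+u-.5+.5/k,(y-oy)/k+v-.5+.5/k)
T1=lambda x,y:f(x,y,515,0,3.4,295,170)
S1=lambda x,y:f(x,y,0,0,5.7,270,205)
T2=lambda x,y:f(x,y,0,0,5.2,35,118)
TS=lambda x,y:f(x,y,515,200,4.6,225,172)
print("crossbar",[at(t,*T1(*p),173) for p in((612,38),(768,25))])
print("hookL",[at(t,*T1(*p),z) for p,z in(((631,37),173),((638,110),181))],"hookR",[at(t,*T1(*p),z) for p,z in(((747,28),173),((755,95),181))])
print("pinbow top",at(t,*T1(633.5,76),180))
print("foot",[at(t,*T1(*p),12) for p in((597,22),(724,13),(732,103),(606,113))])
def tri(p,q):
    o1,d1=ray(t,*p);o2,d2=ray(s,*q);A=np.stack([d1,-d2],1);x=np.linalg.lstsq(A,o2-o1,rcond=None)[0]
    a=o1+d1*x[0];b=o2+d2*x[1];return ((a+b)/2).round(1),np.linalg.norm(a-b).round(1)
print("yellow",tri(T1(533,61),S1(72,97)),"pin",tri(T1(633.5,76),S1(160,102)))
print("xbarends",tri(T1(612,38),S1(190,58)),tri(T1(768,25),S1(460,235)))
print("recess",at(t,*T2(615,414),100),at(t,*T2(615,414),90))
print("box top: ",[at(t,*T2(*p),135) for p in((655,226),(497,563))],"rear",[at(t,*T2(*p),184) for p in((172,20),(395,122),(243,438),(14,330))])
print("drawer outer",[at(t,*T2(*p),100) for p in((698,348),)])
print("scale",[at(t,*TS(*p),50) for p in((570,228),(768,243),(750,488),(550,468))])
im=cv2.imread("pics/side0.png")[190:260,190:280];cv2.imwrite("pics/c3.png",cv2.resize(im,None,fx=6,fy=6,interpolation=cv2.INTER_CUBIC))
```

```text
crossbar [array([ 550.6, -266.9]), array([ 563.9, -413.5])]
hookL [array([ 551.7, -284.7]), array([ 481.9, -289.7])] hookR [array([ 560.9, -393.8]), array([ 496.8, -398.7])]
pinbow top [ 513.9 -285.8]
foot [array([ 589. , -272.8]), array([ 599.4, -405. ]), array([ 505.2, -412.2]), array([ 493.8, -281.8])]
yellow (array([ 538.4, -199.5,  111.5]), np.float64(6.6)) pin (array([ 515.4, -286.9,  179.1]), np.float64(3.3))
xbarends (array([ 550.8, -267. ,  173.3]), np.float64(0.5)) (array([ 563.6, -413.1,  174.6]), np.float64(0.2))
recess [500.9 294.3] [501.9 296.5]
box top:  [array([617.6, 264.4]), array([403.1, 357.7])] rear [array([735.5, 555.7]), array([672.7, 416. ]), array([476.3, 501.4]), array([541.5, 643.3])]
drawer outer [array([544.1, 241.9])]
scale [array([576. ,  16.9]), array([ 565.6, -132.5]), array([ 381.3, -119.7]), array([395.1,  29.7])]
```

View pics/c3.png

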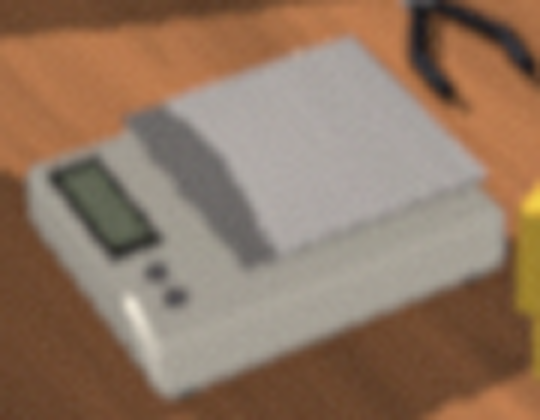

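The pan shows as a grey square with corners at (352,38), (485,178), (250,268) and (128,118) in this crop. The estimates fit the given sizes. I'll start moving, passing above the drawer to look with the wrist camera.

Emit:
arm_command(
  delta_pos=[
    [0.32,-0.5,0.5],
    [0.32,-0.5,0.5],
    [0.32,-0.5,0.5],
    [0.32,-0.5,0.5],
    [0.32,-0.5,0.5],
  ],
  delta_rot=[
    [0,0,0.17],
    [0,0,0.17],
    [0,0,0.17],
    [0,0,0.17],
    [0,0,0.17],
  ],
  claw=[0,0,0,0,0],
)

```text
t: 0.52
eef_pos: [350.1, 437.4, 342.1]
tcp_rot: [3.14, 0.001, 2.963]
ft_force: [0.2, 0.0, 0.3]
opening: 0.999
grip_force: 0.0
```

Emit:
arm_command(
  delta_pos=[
    [0.3,-0.48,0],
    [0.3,-0.48,0],
    [0.3,-0.48,0],
    [0.3,-0.48,0],
    [0.3,-0.48,0],
  ],
  delta_rot=[
    [0,0,0.17],
    [0,0,0.17],
    [0,0,0.17],
    [0,0,0.17],
    [0,0,0.17],
  ],
  claw=[0,0,0,0,0],
)

```text
t: 0.93
eef_pos: [425.8, 315.9, 339.5]
tcp_rot: [-3.141, 0.0, -3.056]
ft_force: [0.4, -0.3, -0.7]
opening: 0.999
grip_force: 0.0
```

Emit:
arm_command(
  delta_pos=[
    [0.3,-0.48,0],
    [0.3,-0.48,0],
    [0.3,-0.48,0],
    [0.3,-0.48,0],
    [0.3,-0.48,0],
  ],
  delta_rot=[
    [0,0,0],
    [0,0,0],
    [0,0,0],
    [0,0,0],
    [0,0,0],
  ],
  claw=[0,0,0,0,0],
)

```text
t: 1.35
eef_pos: [500.3, 196.9, 339.1]
tcp_rot: [-3.141, -0.001, -3.056]
ft_force: [-0.7, 1.0, 0.7]
opening: 1.001
grip_force: 0.0
```

Run:
```python
from h import *
s=calibration("side")
p=[at(s,x/6+189.58,y/6+189.58,58) for x,y in((352,38),(485,178),(250,268),(128,118))]
print(p,np.mean(p,0))
c=calibration("wrist");im=read_camera("wrist")[:,:,::-1];np.save("w1.npy",c)
cv2.imwrite("pics/w1.png",im)
print(np.array(c["T"]).round(2),state()["eef_pos"],state()["tcp_rot"],c["camera_matrix"],proj(c,(502,294.8,100)),proj(c,(424,-16,58)))
```

```text
[array([574.6,   5. ]), array([ 562.2, -123.3]), array([ 437.2, -112.9]), array([448.5,  14.5])] [505.625 -54.175]
[[-9.0000e-02  9.5000e-01  2.9000e-01  4.1832e+02]
 [ 1.0000e+00  8.0000e-02  2.0000e-02  1.9068e+02]
 [-0.0000e+00  2.9000e-01 -9.6000e-01  5.0957e+02]
 [ 0.0000e+00  0.0000e+00  0.0000e+00  1.0000e+00]] [499.35207757 198.37089781 339.21200617] [ 3.14140374e+00 -8.82352430e-04 -3.05506225e+00] [[338.71526606   0.         258.41002175]
 [  0.         338.71526606 194.16430421]
 [  0.           0.           1.        ]] [336.5 169.1] [97.4 82.4]
```

View pics/w1.png

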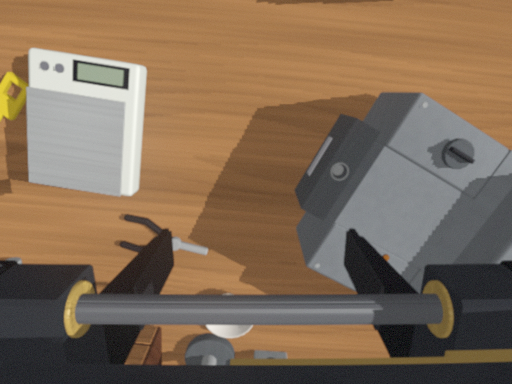

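Wrist view: the recess is at (340,170), the drawer front's top outer edge runs (346,116)–(298,190), and the pan corners are about (28,88), (127,102), (120,194) and (28,180).

Run:
```python
from h import *
c=np.load("w1.npy",allow_pickle=True).item()
im=cv2.imread("pics/w1.png",0)
k=cv2.HoughCircles(cv2.GaussianBlur(cv2.resize(im[150:192,318:362],None,fx=4,fy=4,interpolation=cv2.INTER_CUBIC),(5,5),1),cv2.HOUGH_GRADIENT,1,60,param1=80,param2=15,minRadius=20,maxRadius=50)
print(k)
for x,y,r in (k[0][:2] if k is not None else []): print("rec",at(c,x/4+317.6,y/4+149.6,100),r/4)
print("recess",at(c,340,170,100))
print("edge",[at(c,*p,100) for p in((346,116),(298,190))],"box",[at(c,*p,135) for p in((421,93),)])
q=[at(c,*p,58) for p in((28,88),(127,102),(120,194),(28,180))];print("pan",q,np.mean(q,0))
```

```text
[[[79.5 77.5 22.4]]]
rec [501.8 296. ] 5.6
recess [502.8 299.4]
edge [array([437.2, 296.4]), array([532.9, 250.5])] box [array([404.2, 364.1])]
pan [array([ 437.6, -108. ]), array([445.6,  21.8]), array([571.9,   8.9]), array([ 562.5, -121. ])] [504.4   -49.575]
```

Emit:
arm_command(
  delta_pos=[
    [0,-0.65,0],
    [0,-0.65,0],
    [0,-0.65,0],
    [0,-0.65,0],
    [0,-0.65,0],
  ],
  delta_rot=[
    [0,0,0],
    [0,0,0],
    [0,0,0],
    [0,0,0],
    [0,0,0],
  ],
  claw=[0,0,0,0,0],
)

```text
t: 1.82
eef_pos: [498.5, 33.5, 339.6]
tcp_rot: [-3.141, -0.0, -3.055]
ft_force: [-0.4, -0.3, 0.5]
opening: 0.998
grip_force: 0.0
```

Emit:
arm_command(
  delta_pos=[
    [0,-0.65,0],
    [0,-0.65,0],
    [0,-0.65,0],
    [0,-0.65,0],
    [0,-0.65,0],
  ],
  delta_rot=[
    [0,0,0],
    [0,0,0],
    [0,0,0],
    [0,0,0],
    [0,0,0],
  ],
  claw=[0,0,0,0,0],
)

```text
t: 2.23
eef_pos: [499.1, -129.2, 339.3]
tcp_rot: [-3.141, -0.001, -3.055]
ft_force: [-0.5, 0.4, -0.8]
opening: 1.002
grip_force: 0.0
```

Emit:
arm_command(
  delta_pos=[
    [0,-0.65,0],
    [0,-0.65,0],
    [0,-0.65,0],
    [0,-0.65,0],
    [0,-0.65,0],
  ],
  delta_rot=[
    [0,0,0],
    [0,0,0],
    [0,0,0],
    [0,0,0],
    [0,0,0],
  ],
  claw=[0,0,0,0,0],
)

```text
t: 2.65
eef_pos: [499.4, -291.8, 338.7]
tcp_rot: [-3.141, -0.001, -3.055]
ft_force: [-0.2, -0.3, 0.9]
opening: 1.001
grip_force: 0.0
```

Run:
```python
from h import *
read_camera("wrist")
c=calibration("wrist");im=read_camera("wrist")[:,:,::-1];np.save("w2.npy",c)
cv2.imwrite("pics/w2.png",im)
print(state()["eef_pos"],state()["tcp_rot"],proj(c,(512,-288,180)))
cv2.imwrite("pics/w2c.png",cv2.resize(im[60:260,100:360],None,fx=3,fy=3,interpolation=cv2.INTER_CUBIC))
```

```text
[ 499.3419043  -287.65432089  339.005404  ] [ 3.14028869e+00 -6.59574746e-04 -3.05312840e+00] [257.6 189.1]
```

View pics/w2c.png

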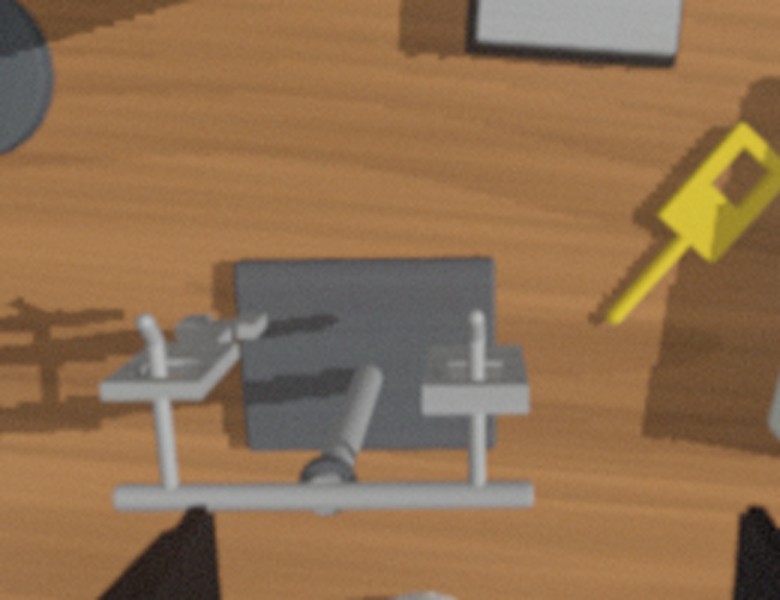

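The pin's bow top shows at crop (476,400), hook tip (477,313), crossbar ends (117,497) and (532,494).

Run:
```python
from h import *
c=np.load("w2.npy",allow_pickle=True).item()
g=lambda x,y,z:at(c,x/3+99.67,y/3+59.67,z)
print("bow corners",[g(*p,180) for p in((423,388),(528,384),(529,410),(423,413))],g(476,399,180),"tip",g(477,313,181),"root",g(479,485,173),"bar",g(117,497,173),g(532,494,173))
print(np.degrees(state()["tcp_rot"]))
```

```text
bow corners [array([ 513.3, -305. ]), array([ 508.9, -269.9]), array([ 518. , -268.6]), array([ 522.2, -304.4])] [ 515.7 -286.9] tip [ 485.9 -289.2] root [ 549.4 -282.9] bar [ 565.3 -411.4] [ 551.2 -263.8]
[ 1.79925288e+02 -3.77908492e-02 -1.74931371e+02]
```

Emit:
arm_command(
  delta_pos=[
    [0.062,0.005,0],
    [0.062,0.005,-0.14],
    [0.062,0.005,-0.28],
    [0.062,0.005,-0.42],
    [0.062,0.005,-0.5],
  ],
  delta_rot=[
    [0,0,0],
    [0,0,0],
    [0,0,0],
    [0,0,0],
    [0,0,0],
  ],
  claw=[0,0,0,0,0],
)

```text
t: 3.17
eef_pos: [514.1, -283.6, 211.6]
tcp_rot: [3.139, -0.002, -3.05]
ft_force: [-0.5, -0.8, -1.0]
opening: 1.001
grip_force: 0.0
```

Emit:
arm_command(
  delta_pos=[
    [0,0,-0.1],
    [0,0,-0.2],
    [0,0,-0.29],
    [0,0,-0.35],
    [0,0,-0.38],
  ],
  delta_rot=[
    [0,0,0],
    [0,0,0],
    [0,0,0],
    [0,0,0],
    [0,0,0],
  ],
  claw=[0,0,0,0,0],
)

```text
t: 3.58
eef_pos: [514.5, -284.2, 118.0]
tcp_rot: [3.14, -0.002, -3.05]
ft_force: [0.4, 0.3, 0.1]
opening: 0.999
grip_force: 0.0
```

Emit:
arm_command(
  delta_pos=[
    [0,0,0],
    [0,0,0],
    [0,0,0],
    [0,0,0],
    [0,0,0],
  ],
  delta_rot=[
    [0,0,0],
    [0,0,0],
    [0,0,0],
    [0,0,0],
    [0,0,0],
  ],
  claw=[0.3,0.5,0.6,1,1],
)

```text
t: 4.0
eef_pos: [514.7, -287.1, 120.6]
tcp_rot: [-3.141, 0.001, -3.052]
ft_force: [-0.1, -0.5, 0.4]
opening: 0.706
grip_force: 0.0
```

Emit:
arm_command(
  delta_pos=[
    [0,0,0],
    [0,0,0],
    [0,0,0],
    [0,0,0],
    [0,0,0],
  ],
  delta_rot=[
    [0,0,0],
    [0,0,0],
    [0,0,0],
    [0,0,0],
    [0,0,0],
  ],
  claw=[1,1,1,1,1],
)

```text
t: 4.42
eef_pos: [514.4, -287.1, 119.7]
tcp_rot: [3.142, 0.0, -3.052]
ft_force: [0.1, -0.5, 0.2]
opening: 0.377
grip_force: 30.0
```

Emit:
arm_command(
  delta_pos=[
    [0,0,0.026],
    [0,0,0.052],
    [0,0,0.052],
    [0,0,0.052],
    [0,0,0.052],
  ],
  delta_rot=[
    [0,0,0],
    [0,0,0],
    [0,0,0],
    [0,0,0],
    [0,0,0],
  ],
  claw=[1,1,1,1,1],
)

```text
t: 4.83
eef_pos: [514.4, -287.0, 132.8]
tcp_rot: [-3.142, 0.0, -3.052]
ft_force: [-0.5, 1.0, -1.3]
opening: 0.379
grip_force: 30.0
```

Emit:
arm_command(
  delta_pos=[
    [-0.048,-0.004,0],
    [-0.096,-0.009,0],
    [-0.15,-0.014,0],
    [-0.2,-0.018,0],
    [-0.26,-0.024,0],
  ],
  delta_rot=[
    [0,0,0],
    [0,0,0],
    [0,0,0],
    [0,0,0],
    [0,0,0],
  ],
  claw=[1,1,1,1,1],
)

```text
t: 5.25
eef_pos: [447.9, -293.0, 132.6]
tcp_rot: [3.141, -0.0, -3.052]
ft_force: [0.2, -0.2, -1.0]
opening: 0.376
grip_force: 30.0
```

Emit:
arm_command(
  delta_pos=[
    [0,0,0],
    [0,0,0.1],
    [0,0,0.2],
    [0,0,0.3],
    [0,0,0.4],
  ],
  delta_rot=[
    [0,0,0],
    [0,0,0],
    [0,0,0],
    [0,0,0],
    [0,0,0],
  ],
  claw=[1,1,1,1,1],
)

```text
t: 5.67
eef_pos: [449.0, -293.0, 233.8]
tcp_rot: [3.141, -0.0, -3.053]
ft_force: [0.8, -0.4, -1.8]
opening: 0.376
grip_force: 30.0
```

Emit:
arm_command(
  delta_pos=[
    [0.07,0.785,0],
    [0.07,0.785,0],
    [0.07,0.785,0],
    [0.07,0.785,0],
    [0.07,0.785,0],
  ],
  delta_rot=[
    [0,0,0],
    [0,0,0],
    [0,0,0],
    [0,0,0],
    [0,0,0],
  ],
  claw=[1,1,1,1,1],
)

```text
t: 6.08
eef_pos: [466.3, -94.2, 232.8]
tcp_rot: [3.141, 0.0, -3.052]
ft_force: [1.1, 0.2, -1.4]
opening: 0.379
grip_force: 30.0
```

Emit:
arm_command(
  delta_pos=[
    [0.07,0.785,0],
    [0.07,0.785,0],
    [0.07,0.785,0],
    [0.07,0.785,0],
    [0.07,0.785,0],
  ],
  delta_rot=[
    [0,0,0],
    [0,0,0],
    [0,0,0],
    [0,0,0],
    [0,0,0],
  ],
  claw=[1,1,1,1,1],
)

```text
t: 6.5
eef_pos: [484.0, 102.2, 232.8]
tcp_rot: [3.141, 0.001, -3.052]
ft_force: [0.7, -0.5, -1.8]
opening: 0.381
grip_force: 30.0
```

Emit:
arm_command(
  delta_pos=[
    [0.07,0.785,0],
    [0.07,0.785,0],
    [0.07,0.785,0],
    [0.07,0.785,0],
    [0.07,0.785,0],
  ],
  delta_rot=[
    [0,0,0],
    [0,0,0],
    [0,0,0],
    [0,0,0],
    [0,0,0],
  ],
  claw=[1,1,1,1,1],
)

```text
t: 6.92
eef_pos: [501.5, 298.6, 232.6]
tcp_rot: [3.141, 0.0, -3.051]
ft_force: [0.7, -0.6, -1.1]
opening: 0.378
grip_force: 30.0
```

Emit:
arm_command(
  delta_pos=[
    [0,0,0],
    [0,0,-0.1],
    [0,0,-0.22],
    [0,0,-0.22],
    [0,0,-0.22],
  ],
  delta_rot=[
    [0,0,0],
    [0,0,0],
    [0,0,0],
    [0,0,0],
    [0,0,0],
  ],
  claw=[1,1,1,1,1],
)

```text
t: 7.33
eef_pos: [501.5, 295.1, 177.2]
tcp_rot: [-3.141, -0.003, -3.053]
ft_force: [-0.1, 0.6, -0.6]
opening: 0.377
grip_force: 30.0
```

Run:
```python
from h import *
print(state()["eef_pos"],state()["tcp_rot"])
o=np.zeros((560,790,3),np.uint8)
c=calibration("wrist");w=read_camera("wrist")[:,:,::-1];s=read_camera("side")[:,:,::-1]
cs=calibration("side");p=proj(cs,(502,296,100)).astype(int);q=proj(c,(502,296,100)).astype(int);print(p,q,proj(c,(502,296,125)),proj(cs,(502,296,125)))
a=s[p[1]-50:p[1]+20,p[0]-35:p[0]+35];a=cv2.resize(a,(400,400),interpolation=cv2.INTER_CUBIC)
y0=min(q[1]-70,244);print("crops",p-[35,50],5.714,(q[0]-65,y0),3)
b=cv2.resize(w[y0:y0+140,q[0]-65:q[0]+65],None,fx=3,fy=3,interpolation=cv2.INTER_CUBIC)
o[:400,:400]=a;o[:b.shape[0],400:400+b.shape[1]]=b[:,:390];cv2.imwrite("pics/x1.png",o)
np.save("w3.npy",c)
```

```text
[501.49002822 295.05028397 177.15014632] [-3.14072932e+00 -2.63128962e-03 -3.05274614e+00]
[181 151] [258 203] [258.6 214.8] [180.2 145. ]
crops [146 101] 5.714 (np.int64(193), np.int64(133)) 3
```

View pics/x1.png

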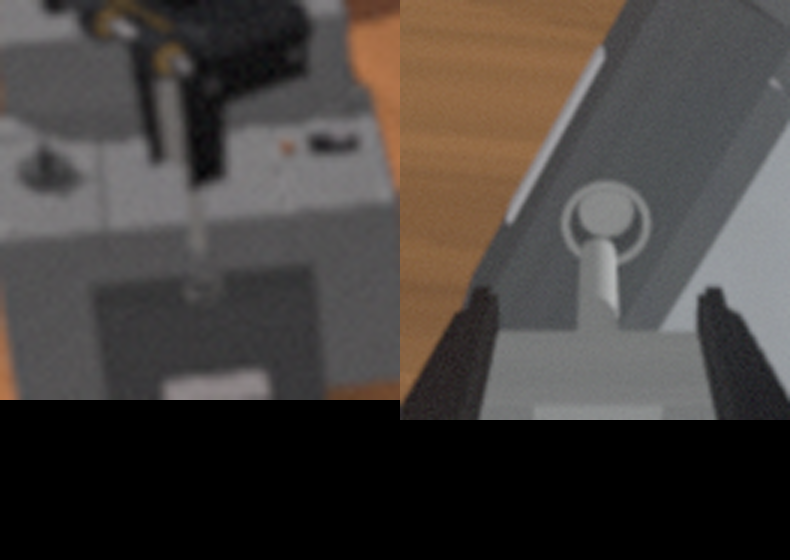

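The wrist crop shows the recess ring centred at (205,222) and the pin tip at about (200,246) within the right-hand crop. In the side crop the tip is at (198,252), just above the recess at (202,287).

Run:
```python
from h import *
c=np.load("w3.npy",allow_pickle=True).item();s=calibration("side")
W=lambda x,y:(x/3+192.67,y/3+132.67)
S=lambda x,y:(x/5.714+145.6,y/5.714+100.6)
print("wrist recess",at(c,*W(205,222),100),"tip",[at(c,*W(200,y),z) for y,z in((246,125),(246,122),(243,125))])
print("side recess",at(s,*S(202,285),100),"tip",at(s,*S(198,252),125))
def tri(p,q):
    o1,d1=ray(c,*p);o2,d2=ray(s,*q);A=np.stack([d1,-d2],1);x=np.linalg.lstsq(A,o2-o1,rcond=None)[0]
    return ((o1+d1*x[0]+o2+d2*x[1])/2).round(1),np.linalg.norm(o1+d1*x[0]-o2-d2*x[1]).round(1)
print(tri(W(200,246),S(198,252)),tri(W(205,222),S(202,285)))
```

```text
wrist recess [504.4 298.1] tip [array([501.9, 296.5]), array([503. , 296.6]), array([501.1, 296.4])]
side recess [505.3 302.4] tip [503.3 297.9]
(array([502.1, 296.4, 125.8]), np.float64(1.0)) (array([503.4, 298. , 102.8]), np.float64(0.1))
```

Emit:
arm_command(
  delta_pos=[
    [0.008,0.008,0],
    [0.008,0.008,-0.04],
    [0.008,0.008,-0.08],
    [0.008,0.008,-0.12],
    [0.008,0.008,-0.12],
  ],
  delta_rot=[
    [0,0,0],
    [0,0,0],
    [0,0,0],
    [0,0,0],
    [0,0,0],
  ],
  claw=[1,1,1,1,1],
)

```text
t: 7.85
eef_pos: [503.0, 297.2, 145.2]
tcp_rot: [-3.141, -0.003, -3.052]
ft_force: [-0.8, 0.2, -2.0]
opening: 0.378
grip_force: 30.0
```

Emit:
arm_command(
  delta_pos=[
    [0,0,-0.008],
    [0,0,-0.016],
    [0,0,-0.024],
    [0,0,-0.024],
    [0,0,-0.024],
  ],
  delta_rot=[
    [0,0,0],
    [0,0,0],
    [0,0,0],
    [0,0,0],
    [0,0,0],
  ],
  claw=[1,1,1,1,1],
)

```text
t: 8.27
eef_pos: [504.1, 297.8, 142.0]
tcp_rot: [3.141, 0.001, -3.052]
ft_force: [-1.0, -0.3, 1.9]
opening: 0.376
grip_force: 30.0
```

Run:
```python
from h import *
print(state()["eef_pos"],state()["ft_force"])
c=calibration("wrist");w=read_camera("wrist")[:,:,::-1];print(state()["ft_force"])
q=proj(c,(504,298,100)).astype(int);print(q)
y0=min(q[1]-70,244)
cv2.imwrite("pics/x2.png",cv2.resize(w[y0:y0+140,q[0]-65:q[0]+65],None,fx=4,fy=4,interpolation=cv2.INTER_CUBIC))
```

```text
[504.06608764 297.77810113 141.99925422] [-1.03498082 -0.26177192  1.90415508]
[ 0.25653019 -0.07014267  1.40802884]
[257 219]
```

View pics/x2.png

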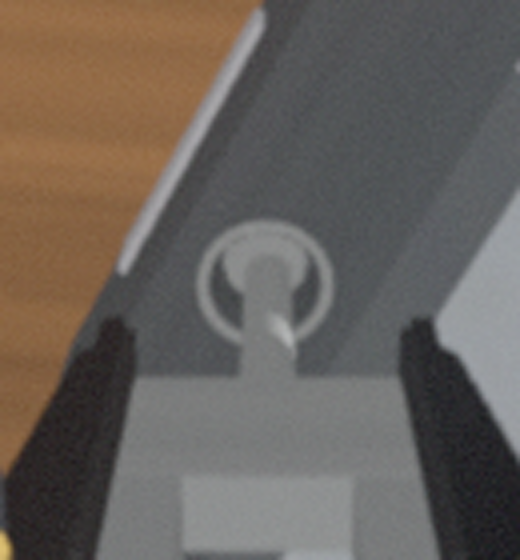

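The pin stands inside the recess ring (centre (265,283), tip at about (267,262) on the button), and the force shows it touching. I'll press next.

Emit:
arm_command(
  delta_pos=[
    [0,0,-0.01],
    [0,0,-0.021],
    [0,0,-0.021],
    [0,0,-0.021],
    [0,0,-0.021],
  ],
  delta_rot=[
    [0,0,0],
    [0,0,0],
    [0,0,0],
    [0,0,0],
    [0,0,0],
  ],
  claw=[1,1,1,1,1],
)

```text
t: 8.73
eef_pos: [504.1, 297.8, 136.6]
tcp_rot: [3.141, 0.0, -3.052]
ft_force: [-0.7, 0.1, 3.4]
opening: 0.377
grip_force: 30.0
```

Run:
```python
from h import *
F=[]
for i in range(5): F.append(state()["ft_force"]);read_camera("top")
print(np.mean(F,0),np.std(F,0),state()["eef_pos"])
```

```text
[-0.47757626 -0.10615947  4.07772567] [0.33314491 0.52133214 0.39945203] [504.01686791 297.75045371 136.50358187]
```

Emit:
arm_command(
  delta_pos=[
    [-0.007,-0.015,0],
    [-0.013,-0.03,0],
    [-0.022,-0.047,0],
    [-0.03,-0.065,0],
    [-0.037,-0.082,0],
  ],
  delta_rot=[
    [0,0,0],
    [0,0,0],
    [0,0,0],
    [0,0,0],
    [0,0,0],
  ],
  claw=[1,1,1,1,1],
)

```text
t: 9.4
eef_pos: [494.5, 276.7, 136.5]
tcp_rot: [3.141, 0.0, -3.052]
ft_force: [1.2, 0.6, 3.7]
opening: 0.376
grip_force: 30.0
```

Emit:
arm_command(
  delta_pos=[
    [-0.017,-0.036,0],
    [-0.033,-0.073,0],
    [-0.05,-0.109,0],
    [-0.066,-0.146,0],
    [-0.083,-0.182,0],
  ],
  delta_rot=[
    [0,0,0],
    [0,0,0],
    [0,0,0],
    [0,0,0],
    [0,0,0],
  ],
  claw=[1,1,1,1,1],
)

```text
t: 9.82
eef_pos: [473.5, 230.6, 136.5]
tcp_rot: [3.142, 0.0, -3.053]
ft_force: [2.9, 0.4, 3.2]
opening: 0.378
grip_force: 30.0
```

Emit:
arm_command(
  delta_pos=[
    [-0.017,-0.036,0],
    [-0.033,-0.073,0],
    [-0.05,-0.109,0],
    [-0.066,-0.146,0],
    [-0.083,-0.182,0],
  ],
  delta_rot=[
    [0,0,0],
    [0,0,0],
    [0,0,0],
    [0,0,0],
    [0,0,0],
  ],
  claw=[1,1,1,1,1],
)

```text
t: 10.23
eef_pos: [452.7, 185.3, 136.4]
tcp_rot: [3.141, -0.0, -3.052]
ft_force: [3.5, 1.6, 4.1]
opening: 0.376
grip_force: 30.0
```

Emit:
arm_command(
  delta_pos=[
    [-0.003,-0.007,0],
    [-0.007,-0.014,0],
    [-0.01,-0.022,0],
    [-0.013,-0.029,0],
    [-0.013,-0.029,0],
  ],
  delta_rot=[
    [0,0,0],
    [0,0,0],
    [0,0,0],
    [0,0,0],
    [0,0,0],
  ],
  claw=[1,1,1,1,1],
)

```text
t: 10.65
eef_pos: [449.5, 178.9, 136.3]
tcp_rot: [-3.141, -0.001, -3.052]
ft_force: [-1.4, 0.1, 4.9]
opening: 0.377
grip_force: 30.0
```

Emit:
arm_command(
  delta_pos=[
    [-0.003,-0.007,0],
    [-0.007,-0.014,0],
    [-0.008,-0.018,0],
    [-0.008,-0.018,0],
    [-0.008,-0.018,0],
  ],
  delta_rot=[
    [0,0,0],
    [0,0,0],
    [0,0,0],
    [0,0,0],
    [0,0,0],
  ],
  claw=[1,1,1,1,1],
)

```text
t: 11.07
eef_pos: [448.0, 174.4, 136.5]
tcp_rot: [-3.142, 0.0, -3.052]
ft_force: [1.0, 0.0, 3.8]
opening: 0.378
grip_force: 30.0
```

Run:
```python
from h import *
print(state()["ft_force"],state()["eef_pos"])
c=calibration("wrist");w=read_camera("wrist")[:,:,::-1];cv2.imwrite("pics/x3.png",w);np.save("w4.npy",c)
print(state()["ft_force"],state()["joints"])
```

```text
[0.95639566 0.02775481 3.80699151] [448.00300509 174.39381008 136.45337796]
[1.27085322 1.86097457 3.70399166] [ 2.33740862e-01  3.96961899e-01  1.99246178e+00 -6.76895208e-05
  7.51957382e-01 -1.42626762e+00]
```

Emit:
arm_command(
  delta_pos=[
    [-0.003,-0.007,0],
    [-0.006,-0.014,0],
    [-0.006,-0.014,0],
    [-0.006,-0.014,0],
    [-0.006,-0.014,0],
  ],
  delta_rot=[
    [0,0,0],
    [0,0,0],
    [0,0,0],
    [0,0,0],
    [0,0,0],
  ],
  claw=[1,1,1,1,1],
)

```text
t: 11.53
eef_pos: [447.2, 172.8, 136.6]
tcp_rot: [3.138, 0.003, -3.054]
ft_force: [1.8, 18.7, 2.0]
opening: 0.378
grip_force: 30.0
```

Run:
```python
from h import *
print(state()["ft_force"],state()["eef_pos"])
c=calibration("wrist");w=read_camera("wrist")[:,:,::-1];cv2.imwrite("pics/x3.png",w);np.save("w4.npy",c)
print(state()["ft_force"])
```

```text
[ 1.80557153 18.6793229   1.97020799] [447.15078923 172.8027202  136.63436752]
[ 1.95839699 17.55052261  1.11898768]
```

View pics/x3.png

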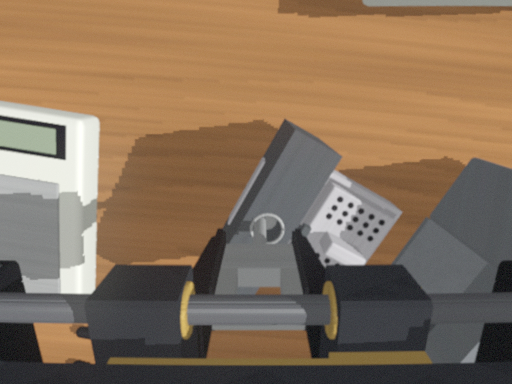

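The wrist view shows the drawer out at its stop with the cassette visible behind the front, and the 18 N confirms the stop. I'll back off, lift and return to the stand.

Emit:
arm_command(
  delta_pos=[
    [0.008,0.018,0],
    [0.008,0.018,0],
    [0.008,0.018,0.05],
    [0.008,0.018,0.15],
    [0.008,0.018,0.3],
  ],
  delta_rot=[
    [0,0,0],
    [0,0,0],
    [0,0,0],
    [0,0,0],
    [0,0,0],
  ],
  claw=[1,1,1,1,1],
)

```text
t: 12.0
eef_pos: [446.7, 174.7, 209.7]
tcp_rot: [-3.14, -0.007, -3.052]
ft_force: [0.4, -0.0, -1.0]
opening: 0.379
grip_force: 30.0
```

Emit:
arm_command(
  delta_pos=[
    [0,-0.1,0.1],
    [0,-0.25,0.085],
    [0,-0.4,0.085],
    [0,-0.55,0.085],
    [0,-0.625,0.085],
  ],
  delta_rot=[
    [0,0,0],
    [0,0,0],
    [0,0,0],
    [0,0,0],
    [0,0,0],
  ],
  claw=[1,1,1,1,1],
)

```text
t: 12.42
eef_pos: [447.4, 16.1, 232.2]
tcp_rot: [-3.141, -0.002, -3.053]
ft_force: [0.1, -0.5, -1.1]
opening: 0.377
grip_force: 30.0
```

Emit:
arm_command(
  delta_pos=[
    [0.004,-0.15,0],
    [0.004,-0.3,0],
    [0.004,-0.45,0],
    [0.004,-0.6,0],
    [0.004,-0.625,0],
  ],
  delta_rot=[
    [0,0,0],
    [0,0,0],
    [0,0,0],
    [0,0,0],
    [0,0,0],
  ],
  claw=[1,1,1,1,1],
)

```text
t: 12.83
eef_pos: [448.7, -141.5, 232.0]
tcp_rot: [-3.141, -0.002, -3.055]
ft_force: [-0.0, 0.5, -2.2]
opening: 0.381
grip_force: 30.0
```

Emit:
arm_command(
  delta_pos=[
    [0,-0.15,0],
    [0,-0.3,0],
    [0,-0.45,0],
    [0,-0.6,0],
    [0,-0.625,0],
  ],
  delta_rot=[
    [0,0,0],
    [0,0,0],
    [0,0,0],
    [0,0,0],
    [0,0,0],
  ],
  claw=[1,1,1,1,1],
)

```text
t: 13.25
eef_pos: [448.7, -297.7, 231.8]
tcp_rot: [-3.141, -0.001, -3.055]
ft_force: [-0.8, 0.3, -1.9]
opening: 0.373
grip_force: 30.0
```

Emit:
arm_command(
  delta_pos=[
    [0,0,-0.1],
    [0,0,-0.25],
    [0,0,-0.35],
    [0,0,-0.4],
    [0,0,-0.4],
  ],
  delta_rot=[
    [0,0,0],
    [0,0,0],
    [0,0,0],
    [0,0,0],
    [0,0,0],
  ],
  claw=[1,1,1,1,1],
)

```text
t: 13.67
eef_pos: [447.8, -291.8, 129.5]
tcp_rot: [3.137, -0.005, -3.052]
ft_force: [-0.0, 0.3, -1.4]
opening: 0.377
grip_force: 30.0
```

Run:
```python
from h import *
F=[]
for i in range(3):
    w=read_camera("wrist");s=state();F.append(s["eef_pos"])
print(np.mean(F,0),s["tcp_rot"],s["ft_force"],s["opening"])
```

```text
[ 449.11422266 -292.81440709  132.40969199] [-3.14143960e+00  5.63388567e-05 -3.05196667e+00] [-0.27668322  1.47082072 -0.68798237] 0.37708565542419475
```

Emit:
arm_command(
  delta_pos=[
    [0.05,0.005,0],
    [0.08,0.007,0],
    [0.11,0.01,0],
    [0.13,0.012,0],
    [0.13,0.012,0],
  ],
  delta_rot=[
    [0,0,0],
    [0,0,0],
    [0,0,0],
    [0,0,0],
    [0,0,0],
  ],
  claw=[1,1,1,1,1],
)

```text
t: 14.23
eef_pos: [483.1, -290.1, 132.9]
tcp_rot: [-3.141, 0.001, -3.051]
ft_force: [0.3, -0.8, -2.0]
opening: 0.378
grip_force: 30.0
```

Emit:
arm_command(
  delta_pos=[
    [0.03,0.003,0],
    [0.06,0.006,0],
    [0.09,0.008,0],
    [0.13,0.012,0],
    [0.13,0.012,0],
  ],
  delta_rot=[
    [0,0,0],
    [0,0,0],
    [0,0,0],
    [0,0,0],
    [0,0,0],
  ],
  claw=[1,1,1,1,1],
)

```text
t: 14.65
eef_pos: [516.2, -287.2, 132.6]
tcp_rot: [-3.141, 0.001, -3.052]
ft_force: [0.1, -0.5, -0.5]
opening: 0.379
grip_force: 30.0
```

Emit:
arm_command(
  delta_pos=[
    [0,0,-0.01],
    [0,0,-0.02],
    [0,0,-0.03],
    [0,0,-0.042],
    [0,0,-0.048],
  ],
  delta_rot=[
    [0,0,0],
    [0,0,0],
    [0,0,0],
    [0,0,0],
    [0,0,0],
  ],
  claw=[1,1,1,1,1],
)

```text
t: 15.07
eef_pos: [514.0, -287.3, 120.1]
tcp_rot: [3.141, -0.0, -3.053]
ft_force: [0.2, 0.8, -1.8]
opening: 0.377
grip_force: 30.0
```

Run:
```python
from h import *
F=[];P=[]
for i in range(4):
    w=read_camera("wrist");s=state();F.append(s["ft_force"]);P.append(s["eef_pos"])
print(np.mean(P,0),np.mean(F,0))
```

```text
[ 514.21348483 -287.30319927  120.38696855] [-0.17817973 -0.22115719 -1.31857543]
```

Emit:
arm_command(
  delta_pos=[
    [0,0,-0.004],
    [0,0,-0.004],
    [0,0,-0.004],
    [0,0,-0.004],
    [0,0,-0.004],
  ],
  delta_rot=[
    [0,0,0],
    [0,0,0],
    [0,0,0],
    [0,0,0],
    [0,0,0],
  ],
  claw=[1,1,1,0.6,0.55],
)

```text
t: 15.68
eef_pos: [514.5, -287.3, 119.8]
tcp_rot: [-3.142, 0.0, -3.052]
ft_force: [-0.4, -0.2, -0.1]
opening: 0.424
grip_force: 0.0
```

Emit:
arm_command(
  delta_pos=[
    [0,0,0],
    [0,0,0],
    [0,0,0],
    [0,0,0],
    [0,0,0],
  ],
  delta_rot=[
    [0,0,0],
    [0,0,0],
    [0,0,0],
    [0,0,0],
    [0,0,0],
  ],
  claw=[0.4,0.2,0,0,0],
)

```text
t: 16.1
eef_pos: [514.4, -287.3, 119.7]
tcp_rot: [3.142, 0.0, -3.052]
ft_force: [-0.9, 0.1, -0.0]
opening: 0.744
grip_force: 0.0
```

Emit:
arm_command(
  delta_pos=[
    [0,0,0],
    [0,0,0],
    [0,0,0],
    [0,0,0],
    [0,0,0],
  ],
  delta_rot=[
    [0,0,0],
    [0,0,0],
    [0,0,0],
    [0,0,0],
    [0,0,0],
  ],
  claw=[0,0,0,0,0],
)

```text
t: 16.52
eef_pos: [514.4, -287.3, 119.7]
tcp_rot: [3.141, 0.0, -3.052]
ft_force: [0.3, 0.7, 0.4]
opening: 0.992
grip_force: 0.0
```

Emit:
arm_command(
  delta_pos=[
    [0,0,0.05],
    [0,0,0.15],
    [0,0,0.3],
    [0,0,0.45],
    [0,0,0.6],
  ],
  delta_rot=[
    [0,0,0],
    [0,0,0],
    [0,0,0],
    [0,0,0],
    [0,0,0],
  ],
  claw=[0,0,0,0,0],
)

```text
t: 16.93
eef_pos: [514.1, -287.1, 271.3]
tcp_rot: [3.141, -0.0, -3.052]
ft_force: [1.0, 0.4, 0.2]
opening: 0.999
grip_force: 0.0
```

Emit:
arm_command(
  delta_pos=[
    [-0.062,-0.005,0.15],
    [-0.062,-0.005,0.28],
    [-0.062,-0.005,0.28],
    [-0.062,-0.005,0.28],
    [-0.062,-0.005,0.28],
  ],
  delta_rot=[
    [0,0,0],
    [0,0,0],
    [0,0,0],
    [0,0,0],
    [0,0,0],
  ],
  claw=[0,0,0,0,0],
)

```text
t: 17.35
eef_pos: [498.7, -288.3, 338.8]
tcp_rot: [3.141, -0.001, -3.052]
ft_force: [-0.2, 0.8, -0.5]
opening: 0.999
grip_force: 0.0
```

Run:
```python
from h import *
read_camera("wrist");c=calibration("wrist");print(state()["eef_pos"],state()["tcp_rot"])
w=read_camera("wrist")[:,:,::-1];cv2.imwrite("pics/w5.png",w)
a=cv2.cvtColor(cv2.imread("pics/w2.png"),cv2.COLOR_BGR2GRAY);b=cv2.cvtColor(np.ascontiguousarray(w),cv2.COLOR_BGR2GRAY)
# bow+hook patch, bow only, spanner, foot corner: where did each go against before?
for n,(x0,y0,x1,y1) in dict(bow=(236,180,282,202),spanner=(128,180,180,198),bar=(150,215,290,232),yellow=(295,98,362,170)).items():
    r=cv2.matchTemplate(b[y0-10:y1+10,x0-10:x1+10],a[y0:y1,x0:x1],cv2.TM_CCOEFF_NORMED);_,m,_,l=cv2.minMaxLoc(r);print(n,np.array(l)-10,round(m,3))
```

```text
[ 498.62736572 -288.26619478  338.20392527] [ 3.13996746e+00 -1.68393500e-03 -3.05228571e+00]
bow [-1  1] 0.962
spanner [-2  1] 0.963
bar [-1  1] 0.956
yellow [-1  1] 0.994
```

The pin hangs where it was; image match shows shifts of 1 px or less, the same as the bar. Now to the cassette.

Emit:
arm_command(
  delta_pos=[
    [-0.028,0.15,0],
    [-0.028,0.3,0],
    [-0.028,0.45,0],
    [-0.028,0.6,0],
    [-0.028,0.705,0],
  ],
  delta_rot=[
    [0,0,0.06],
    [0,0,0.12],
    [0,0,0.18],
    [0,0,0.224],
    [0,0,0.224],
  ],
  claw=[0,0.3,0.58,0.58,0.58],
)

```text
t: 17.87
eef_pos: [491.3, -109.7, 338.5]
tcp_rot: [3.14, -0.001, -2.695]
ft_force: [0.7, -0.3, 1.0]
opening: 0.777
grip_force: 0.0
```

Emit:
arm_command(
  delta_pos=[
    [-0.028,0.15,0],
    [-0.028,0.3,0],
    [-0.028,0.45,0],
    [-0.028,0.6,0],
    [-0.028,0.705,0],
  ],
  delta_rot=[
    [0,0,0.06],
    [0,0,0.12],
    [0,0,0.18],
    [0,0,0.224],
    [0,0,0.224],
  ],
  claw=[0.58,0.58,0.58,0.58,0.58],
)

```text
t: 18.28
eef_pos: [484.3, 66.6, 338.5]
tcp_rot: [3.14, -0.001, -2.343]
ft_force: [0.8, -0.4, 0.2]
opening: 0.444
grip_force: 0.0
```

Emit:
arm_command(
  delta_pos=[
    [-0.028,0.15,0],
    [-0.028,0.3,0],
    [-0.028,0.45,0],
    [-0.028,0.6,0],
    [-0.028,0.705,0],
  ],
  delta_rot=[
    [0,0,0.06],
    [0,0,0.12],
    [0,0,0.18],
    [0,0,0.225],
    [0,0,0.225],
  ],
  claw=[0.58,0.58,0.58,0.58,0.58],
)

```text
t: 18.7
eef_pos: [477.3, 243.0, 338.3]
tcp_rot: [3.14, -0.001, -1.989]
ft_force: [-0.1, -1.0, 0.3]
opening: 0.421
grip_force: 0.0
```

Run:
```python
from h import *
read_camera("wrist");s=state();c=calibration("wrist");w=read_camera("wrist");cv2.imwrite("pics/w6.png",w[:,:,::-1])
print(s["eef_pos"],np.degrees(s["tcp_rot"]),s["joints"],s["opening"])
g=cv2.cvtColor(w,cv2.COLOR_RGB2GRAY)
# rectify to extractor frame at height z, centred on the predicted cassette
a=np.radians(65.6);X=np.array([np.cos(a),np.sin(a)]);Y=np.array([-X[1],X[0]]);P=np.array([477.8,240.3])
def rect(z,n=60):
    xs=np.arange(-70,71,4);m=np.zeros((len(xs),len(xs)),int)
    for i,x in enumerate(xs):
        for j,y in enumerate(xs):
            u,v=proj(c,[*(P+x*X+y*Y),z]).round().astype(int);m[i,j]=g[v,u] if 0<=u<512 and 0<=v<384 else -1
    return xs,m
for z in(55,79):
    xs,m=rect(z);print(z,"cols y",xs[0],"..",xs[-1])
    for x,r in zip(xs,m): print(f"{x:4d}"," ".join(f"{v:3d}" for v in r))
```

```text
[477.25916169 245.63924219 338.02837387] [ 1.79848753e+02 -2.36965234e-02 -1.14103985e+02] [ 3.51456132e-01  2.58174537e-01  1.59041701e+00  1.60601642e-03
  1.29518115e+00 -2.36988081e+00] 0.41936030310995565
55 cols y -70 .. 70
 -70 112 115 115 112 115 115 113 117 115 113 115 111 115 119 117 176 144 158 132 119 136 117 118 112 115 115 115 119 117 117 117 116 118 114 118 126
 -66 114 114 114 114 112 113 114 115 114 115 115 112 114 113 134 106 137 138 140 107 174 114 115 116 114 113 117 111 117 115 116 117 114 115 115 128
 -62 111 116 112 112 114 116 113 115 115 111 114 115 113 112 140 100 139 140 138 106 177 114 117 115 118 114 114 116 116 117 119 114 117 114 115 131
 -58 110 114 114 114 114 110 115 117 115 113 114 115 118 116 118 150 110 134 124 104 157 115 115 116 117 116 116 112 117 115 115 113 116 116 113 130
 -54 114 115 115 112 114 115 113 111 113 112 112 114 113 114 112 120 165 142 164 161 112 116 115 119 116 119 115 118 116 116 118 115 112 113 116 132
 -50 112 115 112 114 112 115 111 113 114 116 114 113 114 116 116 118 114 118 115 118 116 117 117 119 117 115 119 115 119 119 
[... 9177 characters left out ...]
  99 100  96 101  97 107 114 116 109 108 110 109 109 106 115 103 100 100 103 105 105 108 111 105 103 103
  58  99  97 100  95  96  99 104 104 103 101 103  99 100  99 101 103 107 111 106 106 103 105 103 104 108 107 100  99 103 105 107 105 108 105 101 103
  62  94  92  96  95  98  96  98 110 107 103 105 106 109 107 108 103 107 107 107 108 110 104 107 106 107 108 105 105 108  99  95  96  98 101  98  95
  66  98  97  96  99  94  99  95 111 106 110 108 105 105 109 104 105 105 101 108 108 108 103 104 106 107 108 108 108 107  98  94  92  96  96  97  93
  70  92  92  96  96  97  96  91 107 107 106 104 104 106 104 109 108 103 105 103 106 104 106 103 105 109 107 106 106 108  97  97  95  98  96  96  96
```

The grip plate top lies at about (+3, +2) mm and the lid at about (+2, 0) from my prediction, so the cassette centre is near (478, 243). I'll descend with the fingers half open.

Emit:
arm_command(
  delta_pos=[
    [0,0.01,0],
    [0,0.01,-0.1],
    [0,0.01,-0.25],
    [0,0.01,-0.4],
    [0,0.01,-0.55],
  ],
  delta_rot=[
    [0,0,0],
    [0,0,0],
    [0,0,0],
    [0,0,0],
    [0,0,0],
  ],
  claw=[0.58,0.58,0.58,0.58,0.58],
)

```text
t: 19.22
eef_pos: [477.7, 241.5, 200.6]
tcp_rot: [-3.141, 0.0, -1.997]
ft_force: [1.9, 0.6, -0.7]
opening: 0.419
grip_force: 0.0
```

Emit:
arm_command(
  delta_pos=[
    [0,0,-0.1],
    [0,0,-0.2],
    [0,0,-0.3],
    [0,0,-0.38],
    [0,0,-0.42],
  ],
  delta_rot=[
    [0,0,0],
    [0,0,0],
    [0,0,0],
    [0,0,0],
    [0,0,0],
  ],
  claw=[0.58,0.58,0.58,0.58,0.58],
)

```text
t: 19.63
eef_pos: [477.0, 241.2, 94.6]
tcp_rot: [3.139, -0.003, -1.997]
ft_force: [-0.4, -0.4, -0.8]
opening: 0.422
grip_force: 0.0
```

Emit:
arm_command(
  delta_pos=[
    [0,0,-0.05],
    [0,0,-0.09],
    [0,0,-0.12],
    [0,0,-0.145],
    [0,0,-0.152],
  ],
  delta_rot=[
    [0,0,0],
    [0,0,0],
    [0,0,0],
    [0,0,0],
    [0,0,0],
  ],
  claw=[0.58,0.58,0.58,0.58,0.58],
)

```text
t: 20.05
eef_pos: [477.8, 242.5, 58.6]
tcp_rot: [3.141, -0.0, -1.995]
ft_force: [-0.5, 0.6, -0.7]
opening: 0.421
grip_force: 0.0
```

Emit:
arm_command(
  delta_pos=[
    [0,0,0],
    [0,0,0],
    [0,0,0],
    [0,0,0],
    [0,0,0],
  ],
  delta_rot=[
    [0,0,0],
    [0,0,0],
    [0,0,0],
    [0,0,0],
    [0,0,0],
  ],
  claw=[0.58,0.7,0.8,0.9,1],
)

```text
t: 20.47
eef_pos: [478.0, 242.8, 59.5]
tcp_rot: [-3.141, 0.0, -1.995]
ft_force: [0.2, 0.1, -0.2]
opening: 0.195
grip_force: 0.0
```

Emit:
arm_command(
  delta_pos=[
    [0,0,0],
    [0,0,0],
    [0,0,0],
    [0,0,0],
    [0,0,0],
  ],
  delta_rot=[
    [0,0,0],
    [0,0,0],
    [0,0,0],
    [0,0,0],
    [0,0,0],
  ],
  claw=[1,1,1,1,1],
)

```text
t: 20.88
eef_pos: [478.1, 242.8, 59.4]
tcp_rot: [-3.141, 0.0, -1.995]
ft_force: [-0.7, 0.4, 5.5]
opening: 0.125
grip_force: 30.0
```

Emit:
arm_command(
  delta_pos=[
    [0,0,0.03],
    [0,0,0.08],
    [0,0,0.15],
    [0,0,0.22],
    [0,0,0.28],
  ],
  delta_rot=[
    [0,0,0],
    [0,0,0],
    [0,0,0],
    [0,0,0],
    [0,0,0],
  ],
  claw=[1,1,1,1,1],
)

```text
t: 21.3
eef_pos: [477.7, 242.6, 130.2]
tcp_rot: [3.141, -0.0, -1.995]
ft_force: [0.4, 0.3, -1.6]
opening: 0.123
grip_force: 30.0
```

Emit:
arm_command(
  delta_pos=[
    [0,0,0.05],
    [0,0,0.1],
    [0,0,0.14],
    [0,0,0.16],
    [0,0,0.16],
  ],
  delta_rot=[
    [0,0,0],
    [0,0,0],
    [0,0,0],
    [0,0,0],
    [0,0,0],
  ],
  claw=[1,1,1,1,1],
)

```text
t: 21.72
eef_pos: [478.1, 242.8, 170.1]
tcp_rot: [-3.141, 0.001, -1.995]
ft_force: [0.1, -0.1, -2.2]
opening: 0.126
grip_force: 30.0
```

Emit:
arm_command(
  delta_pos=[
    [0.004,-0.04,0],
    [0.01,-0.12,0],
    [0.018,-0.21,0],
    [0.027,-0.3,0],
    [0.036,-0.393,0],
  ],
  delta_rot=[
    [0,0,-0.02],
    [0,0,-0.06],
    [0,0,-0.11],
    [0,0,-0.16],
    [0,0,-0.22],
  ],
  claw=[1,1,1,1,1],
)

```text
t: 22.13
eef_pos: [486.4, 142.9, 168.2]
tcp_rot: [3.141, -0.001, -2.346]
ft_force: [0.4, -0.5, -2.6]
opening: 0.124
grip_force: 30.0
```

Emit:
arm_command(
  delta_pos=[
    [0.008,-0.09,0],
    [0.016,-0.18,0],
    [0.024,-0.26,0],
    [0.03,-0.33,0],
    [0.036,-0.393,0],
  ],
  delta_rot=[
    [0,0,-0.05],
    [0,0,-0.1],
    [0,0,-0.14],
    [0,0,-0.18],
    [0,0,-0.22],
  ],
  claw=[1,1,1,1,1],
)

```text
t: 22.55
eef_pos: [495.3, 44.4, 168.3]
tcp_rot: [3.141, -0.002, -2.692]
ft_force: [0.1, 0.2, -2.4]
opening: 0.124
grip_force: 30.0
```

Emit:
arm_command(
  delta_pos=[
    [0.007,-0.08,0],
    [0.015,-0.17,0],
    [0.022,-0.25,0],
    [0.029,-0.33,0],
    [0.036,-0.394,0],
  ],
  delta_rot=[
    [0,0,-0.05],
    [0,0,-0.1],
    [0,0,-0.14],
    [0,0,-0.18],
    [0,0,-0.22],
  ],
  claw=[1,1,1,1,1],
)

```text
t: 22.97
eef_pos: [504.2, -54.1, 168.2]
tcp_rot: [3.141, -0.002, -3.037]
ft_force: [0.3, 0.0, -1.3]
opening: 0.125
grip_force: 30.0
```

Emit:
arm_command(
  delta_pos=[
    [0,0,-0.06],
    [0,0,-0.13],
    [0,0,-0.2],
    [0,0,-0.24],
    [0,0,-0.25],
  ],
  delta_rot=[
    [0,0,0],
    [0,0,0],
    [0,0,0],
    [0,0,0],
    [0,0,0],
  ],
  claw=[1,1,1,1,1],
)

```text
t: 23.38
eef_pos: [503.7, -52.5, 104.6]
tcp_rot: [3.14, -0.004, -3.033]
ft_force: [-0.0, 0.9, -2.3]
opening: 0.125
grip_force: 30.0
```

Run:
```python
from h import *
F=[];P=[]
for i in range(4):
    read_camera("top");s=state();F.append(s["ft_force"]);P.append(s["eef_pos"])
print(np.mean(P,0),np.mean(F,0),s["tcp_rot"],s["opening"])
```

```text
[504.7124694  -52.42274077 106.36472971] [ 0.17234021  0.43857364 -2.32536064] [-3.14146354e+00  6.31627337e-04 -3.03213885e+00] 0.12470473372344408
```

Emit:
arm_command(
  delta_pos=[
    [0,0,-0.01],
    [0,0,-0.02],
    [0,0,-0.028],
    [0,0,-0.034],
    [0,0,-0.034],
  ],
  delta_rot=[
    [0,0,0],
    [0,0,0],
    [0,0,0],
    [0,0,0],
    [0,0,0],
  ],
  claw=[1,1,1,1,1],
)

```text
t: 24.0
eef_pos: [504.8, -52.2, 97.9]
tcp_rot: [3.141, -0.0, -3.032]
ft_force: [0.0, 0.1, -1.9]
opening: 0.127
grip_force: 30.0
```

Emit:
arm_command(
  delta_pos=[
    [0,0,-0.002],
    [0,0,-0.004],
    [0,0,-0.004],
    [0,0,-0.004],
    [0,0,-0.004],
  ],
  delta_rot=[
    [0,0,0],
    [0,0,0],
    [0,0,0],
    [0,0,0],
    [0,0,0],
  ],
  claw=[1,1,1,1,1],
)

```text
t: 24.42
eef_pos: [504.9, -52.3, 97.2]
tcp_rot: [3.141, 0.0, -3.032]
ft_force: [-0.3, 0.2, -1.8]
opening: 0.125
grip_force: 30.0
```

Emit:
arm_command(
  delta_pos=[
    [0,0,-0.002],
    [0,0,-0.003],
    [0,0,-0.003],
    [0,0,-0.003],
    [0,0,-0.003],
  ],
  delta_rot=[
    [0,0,0],
    [0,0,0],
    [0,0,0],
    [0,0,0],
    [0,0,0],
  ],
  claw=[1,1,1,1,1],
)

```text
t: 24.83
eef_pos: [504.9, -52.3, 96.5]
tcp_rot: [3.142, 0.0, -3.032]
ft_force: [-0.7, 0.4, -0.6]
opening: 0.126
grip_force: 30.0
```

Run:
```python
from h import *
F=[];P=[]
for i in range(4):
    read_camera("top");s=state();F.append(s["ft_force"]);P.append(s["eef_pos"])
print(np.mean(P,0),np.mean(F,0))
```

```text
[504.91683435 -52.29471202  96.44663515] [-0.22553141 -0.26068751 -1.05684144]
```

Emit:
arm_command(
  delta_pos=[
    [0,0,-0.002],
    [0,0,-0.002],
    [0,0,-0.002],
    [0,0,-0.002],
    [0,0,-0.002],
  ],
  delta_rot=[
    [0,0,0],
    [0,0,0],
    [0,0,0],
    [0,0,0],
    [0,0,0],
  ],
  claw=[1,1,1,1,1],
)

```text
t: 25.45
eef_pos: [504.9, -52.3, 96.4]
tcp_rot: [-3.142, 0.0, -3.032]
ft_force: [-2.6, 0.3, 6.6]
opening: 0.123
grip_force: 30.0
```

Run:
```python
from h import *
F=[]
for i in range(4):
    read_camera("top");s=state();F.append(s["ft_force"])
print(s["eef_pos"],np.mean(F,0))
```

```text
[504.92950911 -52.2780336   96.43820264] [-2.64018832  0.67660378  6.76825108]
```

Firm contact at z 96.4, where it was expected. I'll release and rise.

Emit:
arm_command(
  delta_pos=[
    [0,0,0.001],
    [0,0,0.001],
    [0,0,0.001],
    [0,0,0.001],
    [0,0,0.001],
  ],
  delta_rot=[
    [0,0,0],
    [0,0,0],
    [0,0,0],
    [0,0,0],
    [0,0,0],
  ],
  claw=[1,0.85,0.8,0.7,0.6],
)

```text
t: 26.07
eef_pos: [505.0, -52.3, 96.1]
tcp_rot: [3.142, 0.0, -3.032]
ft_force: [-1.0, -0.3, -0.6]
opening: 0.281
grip_force: 0.0
```

Emit:
arm_command(
  delta_pos=[
    [0,0,0],
    [0,0,0],
    [0,0,0],
    [0,0,0],
    [0,0,0],
  ],
  delta_rot=[
    [0,0,0],
    [0,0,0],
    [0,0,0],
    [0,0,0],
    [0,0,0],
  ],
  claw=[0.55,0.5,0.5,0.5,0.5],
)

```text
t: 26.48
eef_pos: [504.9, -52.3, 96.1]
tcp_rot: [3.141, -0.0, -3.032]
ft_force: [0.3, -1.0, -0.1]
opening: 0.497
grip_force: 0.0
```

Emit:
arm_command(
  delta_pos=[
    [0,0,0.03],
    [0,0,0.1],
    [0,0,0.25],
    [0,0,0.4],
    [0,0,0.55],
  ],
  delta_rot=[
    [0,0,0],
    [0,0,0],
    [0,0,0],
    [0,0,0],
    [0,0,0],
  ],
  claw=[0.5,0.5,0.5,0.5,0.5],
)

```text
t: 26.9
eef_pos: [504.4, -52.2, 235.8]
tcp_rot: [3.141, -0.0, -3.032]
ft_force: [1.6, 0.1, 0.1]
opening: 0.5
grip_force: 0.0
```

Emit:
arm_command(
  delta_pos=[
    [0,0,0.1],
    [0,0,0.25],
    [0,0,0.4],
    [0,0,0.4],
    [0,0,0.4],
  ],
  delta_rot=[
    [0,0,0],
    [0,0,0],
    [0,0,0],
    [0,0,0],
    [0,0,0],
  ],
  claw=[0.5,0.5,0.5,0.5,0.5],
)

```text
t: 27.32
eef_pos: [505.1, -52.3, 335.8]
tcp_rot: [-3.14, 0.004, -3.032]
ft_force: [-0.0, -0.4, -0.8]
opening: 0.5
grip_force: 0.0
```

Run:
```python
from h import *
for i in range(4): read_camera("wrist")
c=calibration("wrist");w=read_camera("wrist");g=cv2.cvtColor(w,cv2.COLOR_RGB2GRAY);cv2.imwrite("pics/w7.png",w[:,:,::-1])
s=state();print(s["eef_pos"],s["ft_force"],s["tcp_rot"])
# sample lid plane (z=92) & plate-top plane (z=116) in the cassette's frame (yaw turned by -59.4 from 65.6)
a=np.radians(6.2);X=np.array([np.cos(a),np.sin(a)]);Y=np.array([-X[1],X[0]]);P=np.array([505,-52.3])
for z in(92,116):
    print(z)
    for x in range(-48,49,6): print(f"{x:4d}"," ".join(f"{g[v,u]:3d}" if 0<=u<512 and 0<=v<384 else ' --' for u,v in (proj(c,[*(P+x*X+y*Y),z]).round().astype(int) for y in range(-60,61,4))))
```

```text
[504.55562617 -52.21764124 332.55315542] [ 0.51603754 -0.0590526  -0.72195679] [ 3.14074123e+00 -2.05999932e-03 -3.03194662e+00]
92
 -48 104 169 162 175 176 176 175 177 178 177 179 178 180 179 179 177 178 177 178 178 181 179 180 179 180 178 176 173 174 174 173
 -42 117 171 168 174 173 175 177 176 176 176 177 177 180 178 179 179 178 180 182 182 183 180 178 177 174 175 175 176 177 176 177
 -36 162 166 175 175 172 176 174 174 172 173 173 176 176 179 180 177 178 176 178 179 178 179 179 177 180 180 178 180 179 176 175
 -30 163 152 124 124 129 126 162 162 160 162 161 163 162 162 163 163 163 165 164 164 163 163 164 163 163 178 177 177 173 177 175
 -24 167 141 126 128 125 126 200 196 198 197 198 197 199 198 199 199 198 199 200 199 199 198 199 199 199 203 174 175 174 174 172
 -18 167 125 125 125 126 129 195 140 194 151 193 139 196 195 196 196 196 194 197 161 171 175 168 164 172 198 176 174 174 173 173
 -12 163 125 124 126 128 129 196 111 154 119 146  91 146 148 148 168 172 196 199 181 179 174 164 146 179 198 174 174 173 175 173
  -6 132 125 126 125 127 124 192 141 145 144 145 142 147 145 167 
[... 2721 characters left out ...]
195 197 191 195 191 194 188 197 174 172 173 182 236 130
  24 165 168 167 167 169 170 171 173 174 174 175 175 172 173 175 172 173 172 172 172 171 169 169 171 170 169 170 171 209 207 126
  30 168 170 169 167 169 168 167 165 167 167 168 169 170 171 170 171 172 173 171 171 171 170 173 171 172 171 169 170 223 212 131
  36 117 146 157 165 168 168 166 167 166 167 169 168 171 168 169 168 168 169 169 170 172 169 169 171 171 170 172 184 234 143 125
  42 132 132 130 132 125 120 111 107 122 145 157 168 169 167 169 168 167 169 167 169 168 169 170 169 167 170 168 192 230 121 124
  48 133 133 131 132 133 132 133 136 135 131 133 133 136 132 131 134 136 149 159 169 167 170 166 167 167 168 167 219 228 131 129
```

The cassette is seen upright and centred under the tool on the pan, to within about 2 mm. The arm is clear, so I'll hand in.

```bash
python3 -c "
from cell import *
print(job_done())"
```

```text
the job is handed in; nothing more can be done
None
```

I handed the job in at about 28 s of the 72 s allowed, but the hand-in returned no verdict: the drawer is out at its stop, the pin is back on its left hook, and the cassette stands upright about mid-pan on the right-hand scale.

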